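# Take the pipette from its slanted rest and hold it plumb in the beaker

### The arm

A 7-joint arm with a two-finger parallel gripper is mounted at the origin on a cart in front of the work surface, level with it; the furniture and walls round the work are solid. World frame = base frame: x ahead of the robot, y to its left, z up, the work surface at z = 0. Lengths are in m, angles in rad, forces in N, time in s.
With the tool pointing down it reaches from about 0.425 to 0.875 m from the base axis. Payload 4.7 kg.
Tool frame: the origin (TCP) lies at the very end of the fingers, on their centre line; the grasp point (between the pads) lies 19 mm behind it; z points along the fingers, y is the line along which they close (so a half turn about z gives the same grasp; the last joint's range is limited). The gripper opens to 87 mm and grips with 3 to 60 N. Pads are 19 mm wide; open, the fingers measure 117 mm over their backs; the gripper's body (75 mm by 190 mm) begins 51 mm behind the grasp point.
Start: joints at [1.174, 0.321, -0.07, 1.45, 0.023, 1.371, -0.057], TCP at [0.26, -0.596, 0.223] pointing down, gripper open.
Joint ranges: [-2.86, 2.86], [-0.3, 2.09], [-1.38, 1.24], [0.06, 2.45], [-1.56, 4.7], [0.09, 2.05], [-2.69, 2.69]. Speed limits (rad/s): [2.57, 2.57, 3.14, 3.14, 3.14, 3.14, 3.14].

### API

Orientations are given as a rotation vector (axis times angle).
In Python, from bench import ctrl, get_image, job gives the robot as it stands.
- The arm moves only by the shell command python3 -m crank 'ROWS' [FORCE]. ROWS is JSON, a list that holds one entry, the list of rows, each a list of 5 numbers: the shift along the tool's x, y, z in mm, then the turn about the tool's z in rad, then the closure, from -1 (fully open) to 1 (shut), so that 0 is half open. A call has 1 to 10 rows; each row shifts and turns the commanded pose from where the row before left it, along the tool's axes as they then stand; what a row does not reach is not made up. A row lasts 1/12 s, in which the tool goes at most 41.7 mm and 7.16 degrees, less where a joint would pass 70% of its speed; a pose out of reach is approached as far as the arm can. A call with a gripper value outside its range is refused whole. The fingers move at their own pace and stop on an object; FORCE is the grip in N (left out, the last holds). Time passes only in rows, so rows that do not move let the fingers close. It gives the time, the measured TCP pose, the force, the opening and the grip force at its end, in the units of the state.
- ctrl.get_state(): the state, without advancing time (a new reading comes with each control period).
- get_image(name): name is "scene" or "side" or "wrist"; returns a dict with "pixels" (480x640x3 uint8, red, green, blue), "fx", "fy", "cx", "cy" (pixels), "k1" (the pictures are not rectified: a ray, as slopes to the right and down, at radius r is drawn at 1 + k1 r^2 times it, then the intrinsics apply), "T" (4x4, takes a point from camera to world coordinates); the wrist camera has in their place "T_tool_cam" (4x4, takes a point from camera to tool coordinates, whose origin is the TCP and whose axes are the flange's). Camera axes: x right, y down, z forward; pixel columns grow to the right and rows downward; lengths in m; the calibration is good to about 2 mm. A picture is of the moment at which its call begins: read the wrist's pose just before it. There is no depth.
- job.close_job(): hands the job in; it is judged then, once.
The state is a dict: "time": time; "joint_positions": joint angles; "qd": joint speeds; "joint_torque": joint torques, N m; "position": TCP position; "tool_rot": TCP orientation; "ft_force": force on the tool from outside, world axes, zero at the start; "torque": the same for the moment, N m; "grip_width": opening from 0.0 (shut) to 1.0 (fully open); "grip_force": force on a finger pad.
Only numpy, scipy, OpenCV 4.12 (cv2) and the standard library are available. Lean on these libraries where they do the work, as an engineer would, in place of code of your own. Each camera call takes 0.05 s, during which the arm holds its last target. There are 200 camera calls.

### The job

Draw the pipette out of its slanted rest, turn it plumb with the tip down, and bring the tip about halfway down into the open glass beaker, near the middle and clear of the glass, as if about to take up a sample. Finish while still holding it there, upright and steady, and leave the beaker and the closed cup standing where they are.

Things in the scene. Friction and masses are not known exactly. Their poses are not given: they have to be found in the camera images.
- pipette: micropipette with a tip fitted, 240 mm long, 0.09 kg, loose. Own y axis: along it from tip to push-button; +x: finger-hook side; z: across its 22 mm thickness. Origin: middle of one flat side; in mm: round nose on the line x -11, z 11, from y -120 (5.5 across) to y -28 (16 across); grip body y -28 to 96, flat parallel sides z 0 and 22. Starts seated in the rest
- pipette_tip (a point): lower end of the pipette's tip, on the nose's centre line, at (-11, -120, 11) mm in the pipette's frame
- pipette_grip (a point): middle of the grip body 20 mm above the centre of mass, at (-1, 50, 11) mm in the pipette's frame. The body is 22 mm thick and 42 mm wide here, widening from 15 mm at its lower end to 48 mm at the hook (y 70). Seated: 0.14 m above the counter, tip low, button high, hook side up, flat sides upright with free space beside and above them
- pipette_rest: fixed rest: white base plate 172 x 96 mm, a steel bar 16 mm wide rising from it at 45 degrees towards its +x (at yaw 0 away from the robot), an upright strut under the bar's top end. A grey tubular collar low on the bar takes the pipette's nose; its body lies on the bar, between two low cheeks 27 mm apart just above the collar. Origin: under the base, on the counter; base from x -76 to +96 mm
- rest_mouth (a point): centre of the collar's mouth, 83 mm above the counter, on the seated pipette's centre line. Collar 46 mm long, bore 19 mm, rim 29 mm across. The seated tip lies 95 mm beyond the mouth, down the slant: the pipette comes out along its own length, up the slant, by about 100 mm
- beaker: open empty glass beaker, 54 mm across, 70 mm high, 45 mm clear inside, floor 5 mm thick, 0.075 kg, loose. Origin: centre of its underside; z up. It stands in one of three places right of the rest, 0.1 to 0.2 m apart; the closed cup and the petri dish have the other two
- sample_cup: bystander: closed specimen cup with screw lid, 58 mm across, 70 mm high; origin at the centre of its underside
- petri_dish: bystander: petri dish with its lid on, stuck to the counter, 61 mm across, 16 mm high; origin at the centre of its underside
There are look-alikes about, which are no part of the job. Leave any blue look-alike of the beaker alone.

How it is judged:
By the outcome, as a careful person would: the job done as asked, in the order asked, and still so for the second after the job is handed in, while the arm keeps its last pose, push and grip.
It also fails if it takes over 38 s, if anything falls off the work surface, if the arm or the gripper's body presses on something with over 40 N, if the wrist force passes 120 N, or if a joint passes its speed limit or range.

## Working session

There is one attempt and no reset: what is moved stays moved. The work goes in short steps, Python scripts to look and compute and a shell command to move; the robot and the scene stay as the last step left them, time stands still between calls to the robot, and variables do not carry over. Pictures are saved under pics/ and viewed, at most 10 in all, crops included, and the job is handed in when it is done.

```bash
ls; mkdir -p pics; cat > h.py <<'E'
import numpy as np, cv2
from scipy.spatial.transform import Rotation as R
from bench import ctrl, get_image, job
def cam(im,st=None):
    if 'T' in im: return np.array(im['T'])
    T=np.eye(4); T[:3,:3]=R.from_rotvec(st['tool_rot']).as_matrix(); T[:3,3]=st['position']
    return T@np.array(im['T_tool_cam'])
def ray(im,T,u,v):
    a=np.array([(u-im['cx'])/im['fx'],(v-im['cy'])/im['fy']]); s=a.copy()
    for _ in range(20): s=a/(1+im['k1']*(s@s))
    d=T[:3,:3]@np.array([s[0],s[1],1]); return T[:3,3],d/np.linalg.norm(d)
def onz(im,T,u,v,z):
    o,d=ray(im,T,u,v); return o+d*(z-o[2])/d[2]
def tri(rays):
    A=sum(np.eye(3)-np.outer(d,d) for o,d in rays); b=sum((np.eye(3)-np.outer(d,d))@o for o,d in rays)
    p=np.linalg.solve(A,b); return p,[np.linalg.norm((np.eye(3)-np.outer(d,d))@(p-o)) for o,d in rays]
def proj(im,T,p):
    q=T[:3,:3].T@(np.array(p)-T[:3,3]); s=q[:2]/q[2]; s=s*(1+im['k1']*(s@s))
    return [im['fx']*s[0]+im['cx'],im['fy']*s[1]+im['cy']]
def grab(n,name):
    st=ctrl.get_state(); im=get_image(n); np.save('pics/'+name+'.npy',{**im,'Tw':cam(im,st)},allow_pickle=True)
    cv2.imwrite('pics/'+name+'.png',im['pixels'][:,:,::-1]); return im,cam(im,st)
def load(name):
    im=np.load('pics/'+name+'.npy',allow_pickle=True).item(); return im,im['Tw']
E
python3 - <<'E'
from h import *
for n in('scene','side','wrist'):
    im,T=grab(n,n+'0'); print(n,T.round(3).tolist(),im['fx'],im['k1'])
print(ctrl.get_state())
E
```

```text
pics
scene [[-0.797, -0.299, 0.525, -0.084], [-0.604, 0.386, -0.697, 0.729], [0.006, -0.873, -0.488, 0.656], [0.0, 0.0, 0.0, 1.0]] 585.5074106461537 -0.19421571396774284
side [[-0.99, -0.115, 0.08, 0.426], [-0.14, 0.809, -0.57, 0.557], [0.0, -0.576, -0.818, 0.954], [0.0, 0.0, 0.0, 1.0]] 571.8476716550465 -0.04160225875825368
wrist [[0.399, -0.878, -0.263, 0.331], [-0.917, -0.383, -0.112, -0.564], [-0.002, 0.286, -0.958, 0.384], [0.0, 0.0, 0.0, 1.0]] 361.3106107860378 -0.008011207866194426
{'time': 0.15, 'joint_positions': array([ 1.1741029 ,  0.32169896, -0.07006866,  1.45139799,  0.0225887 ,
        1.37079156, -0.05690631]), 'qd': array([ 0.00112326, -0.00216338,  0.00119774, -0.00411122,  0.00024419,
        0.00166198,  0.00076337]), 'joint_torque': array([ 1.32119326e-04, -4.91796398e+01, -4.04550349e-01, -3.12877214e+01,
       -6.39059278e-02,  4.03730606e-02,  1.22815509e-04]), 'position': array([ 0.25935376, -0.59555967,  0.22168098]), 'tool_rot': array([-3.07412770e+00, -6.40448490e-01,  6.04918963e-04]), 'ft_force': array([-1.09238808,  0.50377611, -0.67300805]), 'torque': array([ 0.00533992, -0.01436967,  0.00417129]), 'grip_force': 0.0, 'grip_width': 0.9990610294769425}
```

View pics/scene0.png

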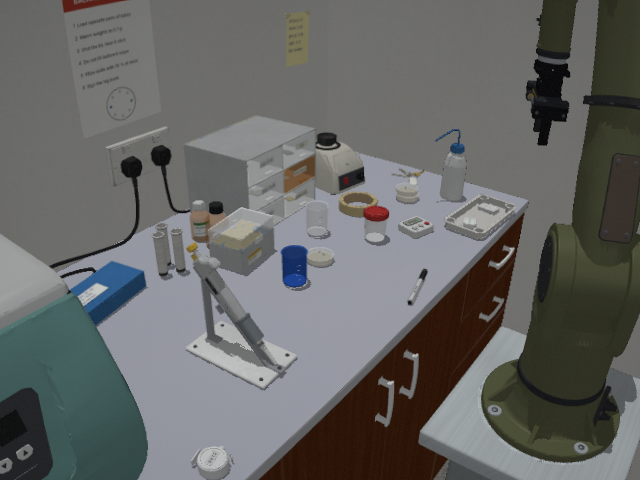

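View pics/side0.png

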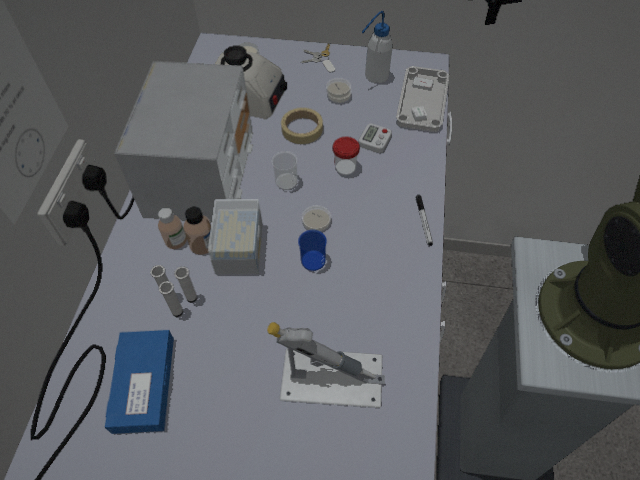

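Candidates for the beaker:
- Clear open glass: scene (317,218), side (286,172).
- Blue look-alike: scene (294,267).
- Red-lidded cup: scene (376,225).
- Clear tip box: scene (242,238).

I choose the clear glass. The only pipette is on the white rest at scene (235,300), side (320,350). I'll check both in one close crop.

```bash
python3 - <<'E'
from h import *
a=cv2.imread('pics/scene0.png');b=cv2.imread('pics/side0.png')
def c(i,x,y,w,h): return cv2.resize(i[y:y+h,x:x+w],(400,300),interpolation=cv2.INTER_CUBIC)
m=np.vstack([np.hstack([c(a,160,240,200,150),c(b,250,300,160,120)]),np.hstack([c(a,270,180,133,100),c(b,250,130,133,100)])])
cv2.imwrite('pics/crop1.png',m)
E
```

```text
(no output)
```

View pics/crop1.png

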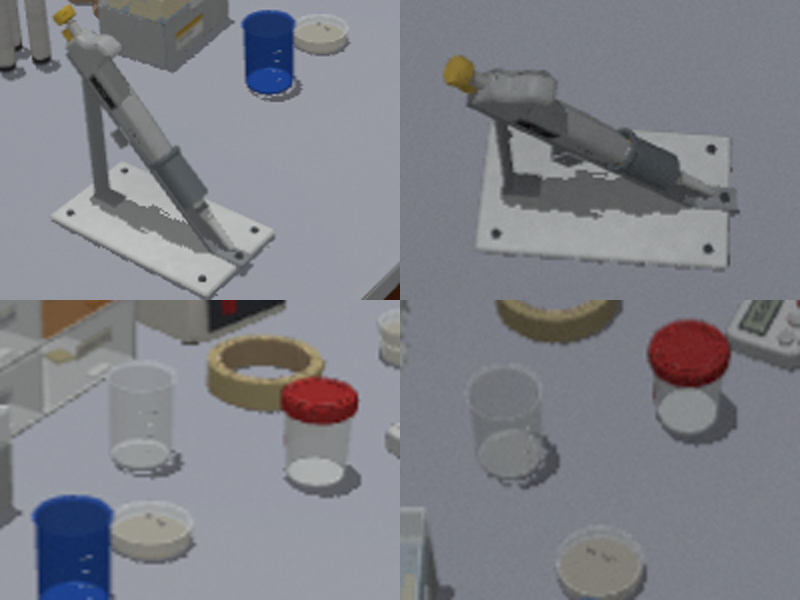

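```bash
python3 - <<'E'
from h import *
a,Ta=load('scene0');b,Tb=load('side0')
P=lambda q,o,s:(q[0]/s+o[0],q[1]/s+o[1])
def t(n,p,q,rest=True):
    if rest: p=P(p,(160,240),2);q=P(q,(250,300),2.5)
    else: p=P(p,(270,180),3.0);q=P(q,(250,130),3.0)
    x,e=tri([ray(a,Ta,*p),ray(b,Tb,*q)]); print(n,(x*1000).round(1),'err',round(e[0]*1000,1)); return x
h=[t('hole lxly',(254,230),(311,149)),t('hole lxhy',(202,279),(308,248)),t('hole hxhy',(70,213),(96,233))]
t('button',(65,15),(60,73)); t('collar mouth c',(167,161),(231,151)); t('collar low c',(197,198),(274,178));
t('tip',(240,256),(326,198))
t('bk rim',(142,376),(106,95),0);t('bk bot',(141,455),(112,155),0)
t('cup bot',(315,472),(287,112),0);t('cup lid',(319,395),(289,45),0)
t('dish',(150,522),(200,257),0)
c=[onz(b,Tb,*P(q,(250,300),2.5),.008) for q in((92,122),(331,138),(325,268),(76,248))]
print(np.round(c,4))
E
```

```text
hole lxly [405.1 153.8   8.7] err 0.6
hole lxhy [400.3 224.8   8. ] err 0.3
hole hxhy [543.7 234.5   8.2] err 0.5
button [560.3 201.2 183.6] err 1.0
collar mouth c [458.5 195.   82. ] err 0.9
collar low c [427.8 198.   59.5] err 1.6
tip [391.3 189.   11.8] err 0.9
bk rim [ 732.9 -465.  -313.6] err 80.7
bk bot [ 734.6 -470.6 -413.8] err 83.9
cup bot [ 566.2 -531.6 -391.1] err 84.4
cup lid [ 566.3 -527.3 -292.1] err 85.4
dish [ 619.4 -323.2 -354.2] err 75.0
[[0.5614 0.1555 0.008 ]
 [0.3921 0.1439 0.008 ]
 [0.3878 0.2372 0.008 ]
 [0.5554 0.2471 0.008 ]]
```

The crop confirms it: the clear glass is open and colourless, the red-lidded cup is closed, and the pipette is seated in the rest with its hook up. I'll redo the beaker numbers with the crop offset fixed, and start the approach.

```bash
python3 - <<'E'
from h import *
a,Ta=load('scene0');b,Tb=load('side0')
P=lambda q,o,s:(q[0]/s+o[0],q[1]/s+o[1])
for n,p,q in(('bk rim',(142,76),(106,95)),('bk bot',(141,155),(112,155)),('cup bot',(315,172),(287,112)),('cup lid',(319,95),(289,45)),('dish',(150,222),(200,257))):
    x,e=tri([ray(a,Ta,*P(p,(270,180),3.)),ray(b,Tb,*P(q,(250,130),3.))]); print(n,(x*1000).round(1),round(e[0]*1000,1))
x,e=tri([ray(a,Ta,294,281),ray(b,Tb,313,262)]);print('blue',x,e)
E
python3 -m crank '[[[0,0,-27,0.115,-1],[0,0,-27,0.115,-1],[0,0,-27,0.115,-1],[11,-35,0,0,-1],[11,-35,0,0,-1],[11,-35,0,0,-1],[11,-35,0,0,-1],[11,-35,0,0,-1],[11,-35,0,0,-1],[11,-35,0,0,-1]]]'
```

```text
bk rim [ 631.  -229.1   71. ] 1.9
bk bot [ 632.3 -232.3    1.7] 0.7
cup bot [ 511.4 -292.9    0.8] 1.3
cup lid [ 512.9 -296.4   66. ] 0.2
dish [ 553.5 -139.2   14.3] 0.2
blue [ 0.5441007  -0.03643001  0.00161649] [np.float64(0.0013800825132080693), np.float64(0.001380082513208068)]
time: 0.98
position: [0.3203, -0.3445, 0.3033]
tool_rot: [3.14, 0.103, -0.001]
ft_force: [0.1, -0.2, 0.2]
grip_width: 0.997
grip_force: 0.0
```

```bash
python3 -m crank '[[[16,-35,0,0,-1],[16,-35,0,0,-1],[16,-35,0,0,-1],[16,-35,0,0,-1],[16,-35,0,0,-1],[16,-35,0,0,-1],[16,-35,0,0,-1],[16,-35,0,0,-1],[16,-35,0,0,-1],[16,-35,0,0,-1]]]' >/dev/null; python3 -m crank '[[[16,-35,0,0,-1],[16,-35,0,0,-1],[16,-35,0,0,-1],[16,-35,0,0,-1],[16,-35,0,0,-1],[0,0,0,0,-1],[0,0,0,0,-1]]]'
python3 - <<'E'
from h import *
im,T=grab('wrist','w1')
for p in((.560,.2016,.1855),(.458,.195,.083),(.504,.198,.143),(.525,.199,.1615)): print(np.round(proj(im,T,p)))
E
```

```text
time: 2.4
position: [0.5245, 0.1959, 0.3024]
tool_rot: [-3.137, -0.112, 0.004]
ft_force: [0.9, -0.4, 0.8]
grip_width: 1.0
grip_force: 0.0
[317. 190.]
[317. 267.]
[317. 243.]
[317. 226.]
```

View pics/w1.png

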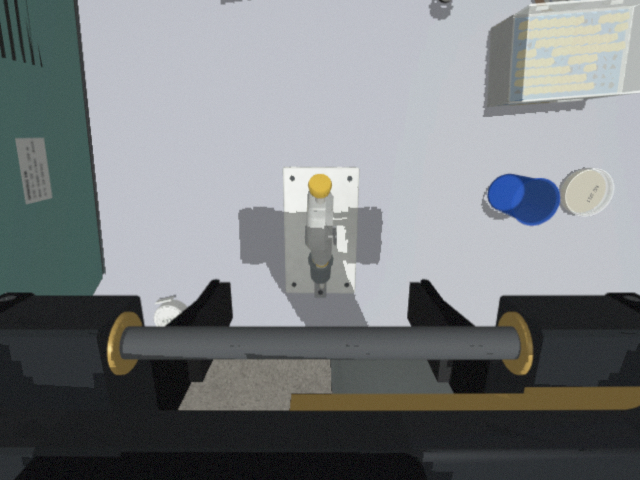

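The wrist view shows the pipette centred between the open fingers. The button is at (320,185), 3–5 px from the prediction, and the base is square to the image. I'll descend and close.

```bash
python3 -m crank '[[[0,-1,32,0,-1],[0,0,32,0,-1],[0,0,32,0,-1],[0,0,32,0,-1],[0,0,22,0,-1],[0,0,10,0,-1],[0,0,0,0,-1],[0,0,0,0,0.2],[0,0,0,0,0.5],[0,0,0,0,1]]]' 20; python3 -m crank '[[[0,0,0,0,1],[0,0,0,0,1],[0,0,0,0,1],[0,0,0,0,1],[0,0,0,0,1],[0,0,0,0,1]]]' 20
```

```text
time: 3.28
position: [0.5264, 0.1944, 0.1455]
tool_rot: [-3.14, -0.103, -0.005]
ft_force: [-0.1, -0.2, -0.0]
grip_width: 0.853
grip_force: 0.0
time: 3.78
position: [0.5251, 0.1943, 0.1435]
tool_rot: [3.14, 0.103, -0.0]
ft_force: [-0.6, 0.8, -1.2]
grip_width: 0.405
grip_force: 0.0
```

```bash
python3 -m crank '[[[0,-2,0,0,1],[0,0,0,0,1],[0,0,0,0,1],[0,0,0,0,1],[0,0,0,0,1],[0,0,0,0,1]]]' 20
python3 - <<'E'
from h import *
im,T=grab('wrist','w2'); print(ctrl.get_state()['grip_width'],ctrl.get_state()['grip_force'],ctrl.get_state()['ft_force'])
E
```

```text
time: 4.28
position: [0.525, 0.1962, 0.1435]
tool_rot: [3.14, 0.103, -0.0]
ft_force: [-0.4, -0.9, 0.3]
grip_width: 0.255
grip_force: 19.7
0.25479112964581657 19.67954082414508 [-0.78880096 -0.8737415  -0.01679447]
```

View pics/w2.png

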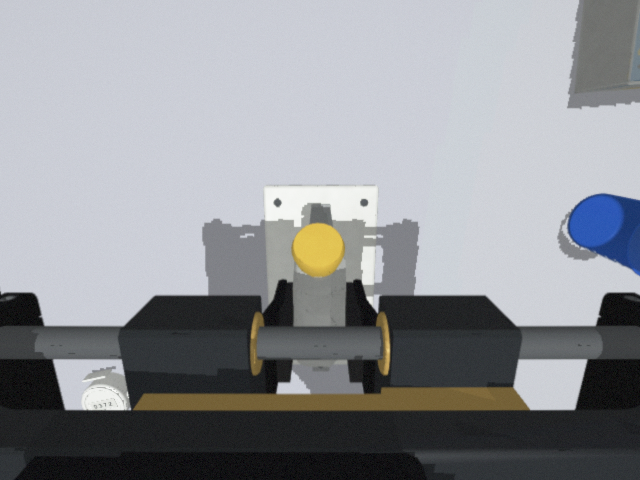

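The pipette is gripped at an opening of 22 mm with 20 N, lateral force is under 1 N, and the yellow button is centred at (318,250). I'll draw it out up the slant.

```bash
python3 -m crank '[[[4,0,-4,0,1],[6,0,-6,0,1],[8,0,-8,0,1]]]' 25; python3 -m crank '[[[8,0,-8,0,1],[9,0,-9,0,1],[9,0,-9,0,1],[9,0,-9,0,1],[9,0,-9,0,1],[9,0,-9,0,1],[9,0,-9,0,1],[6,0,-6,0,1],[0,0,0,0,1]]]' 
python3 - <<'E'
from h import *
grab('scene','s3');grab('side','d3')
a=cv2.imread('pics/s3.png');b=cv2.imread('pics/d3.png')
cv2.imwrite('pics/crop3.png',np.hstack([cv2.resize(a[150:400,120:320],(400,500)),cv2.resize(b[250:450,230:390],(400,500))]))
E
```

```text
time: 4.58
position: [0.5431, 0.1973, 0.1617]
tool_rot: [3.139, 0.103, -0.001]
ft_force: [-0.4, -0.7, -1.2]
grip_width: 0.255
grip_force: 24.8
time: 5.33
position: [0.613, 0.202, 0.231]
tool_rot: [-3.138, -0.101, -0.004]
ft_force: [0.2, -1.2, -1.5]
grip_width: 0.251
grip_force: 24.8
```

View pics/crop3.png

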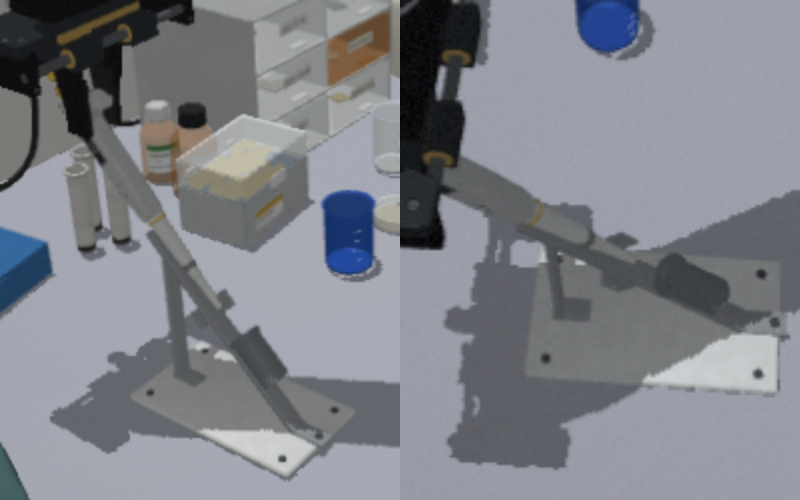

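It is clear of the collar and still slanted. I'll lift, move aside over open counter, then ease the grip so it can swing plumb.

```bash
python3 -m crank '[[[0,0,-30,0,1],[0,0,-35,0,1],[0,0,-25,0,1],[0,20,0,0,1],[0,35,0,0,1],[0,35,0,0,1],[0,20,0,0,1],[0,0,0,0,1]]]'; python3 -m crank '[[[0,0,0,0,1],[0,0,0,0,1],[0,0,0,0,1],[0,0,0,0,1],[0,0,0,0,1],[0,0,0,0,1]]]' 6
python3 - <<'E'
from h import *
grab('scene','s4');grab('side','d4')
a=cv2.imread('pics/s4.png');b=cv2.imread('pics/d4.png')
cv2.imwrite('pics/crop4.png',np.hstack([cv2.resize(a[80:330,150:350],(400,500)),cv2.resize(b[170:370,210:370],(400,500))]))
E
```

```text
time: 6.1
position: [0.6188, 0.0844, 0.3184]
tool_rot: [3.136, 0.088, -0.002]
ft_force: [1.4, -1.4, -0.6]
grip_width: 0.254
grip_force: 24.9
time: 6.6
position: [0.6179, 0.0931, 0.3195]
tool_rot: [-3.14, -0.106, 0.0]
ft_force: [-0.5, 0.8, -1.8]
grip_width: 0.253
grip_force: 6.0
```

View pics/crop4.png

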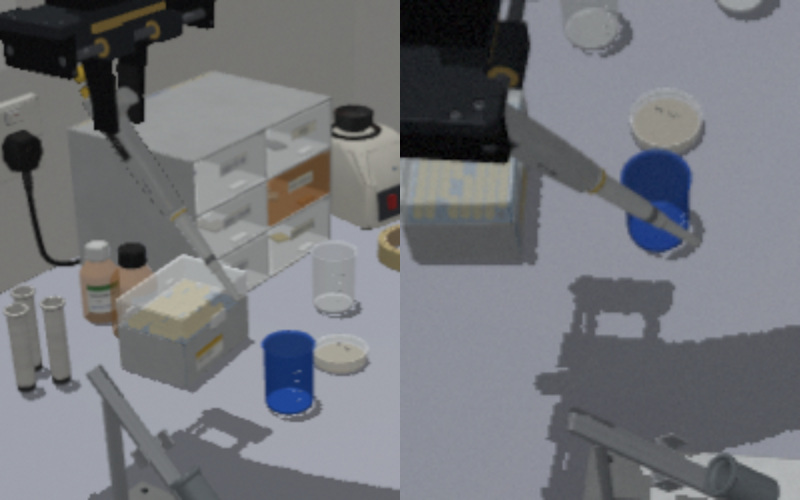

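Still slanted at 6 N, with the tip at about scene (268,227). I'll drop the grip to 3 N and measure any swing by frame difference.

```bash
cat >> h.py <<'E'
def diff(n0,n1,cam):
    a,_=load(n0); b,T=grab(cam,n1)
    m=(np.abs(a['pixels'].astype(int)-b['pixels']).max(2)>25).astype(np.uint8)
    ys,xs=np.nonzero(m); return m.sum(),(xs.min(),xs.max(),ys.min(),ys.max()) if m.sum() else None
E
python3 -m crank '[[[0,0,0,0,1],[0,0,0,0,1],[0,0,0,0,1],[0,0,0,0,1],[0,0,0,0,1],[0,0,0,0,1]]]' 3
python3 - <<'E'
from h import *
print(diff('s4','s5','scene'),diff('d4','d5','side'))
E
```

```text
time: 7.2
position: [0.6181, 0.0921, 0.3195]
tool_rot: [3.14, 0.103, -0.0]
ft_force: [-1.0, 0.7, -0.6]
grip_width: 0.25
grip_force: 3.0
(np.uint64(438), (np.int64(147), np.int64(639), np.int64(0), np.int64(430))) (np.uint64(375), (np.int64(145), np.int64(623), np.int64(0), np.int64(374)))
```

```bash
python3 - <<'E'
from h import *
for x,y,k0,k1,nm in((326,266,'d4','d5','side tip'),(290,242,'d4','d5','side mid'),(266,225,'s4','s5','scene tip')):
    p=[load(k)[0]['pixels'][y-12:y+13,x-12:x+13].astype(int) for k in(k0,k1)]
    print(nm,(np.abs(p[0]-p[1]).max(2)>25).sum())
p=[load(k)[0]['pixels'].astype(int) for k in('d4','d5')]
m=np.abs(p[0]-p[1]).max(2)>25
print(np.add.reduceat(np.add.reduceat(m.astype(int),range(0,480,40),0),range(0,640,40),1))
E
```

```text
side tip 0
side mid 6
scene tip 0
[[ 0  0  0 10  8  0 23  0  0  0  0  0  0  0  0  0]
 [ 0  0  0  0  6  0  5  0  0  0  0  0  0  0  0  0]
 [ 0  0  0  0 16  0  9  0  0  0  0  0  0  0  0  0]
 [ 0  0  0  0 10 13 14  0  0  0  0  0  0  0  0  0]
 [ 0  0  0  0  0  2 27  0  0  0  0  0  0  0  0  1]
 [ 0  0  0  0 10 44 31  1  0  0  0  0  0  0  0  1]
 [ 0  0  0  0  0  0  2  5  0  0  0  0  0  5  1  0]
 [ 0  0  0  0  0  0 12 28  9 10  8  0  0  2  0  0]
 [ 0  0  0  0  0  0 12  4  9 14 11  0  0  0  0  0]
 [ 0  0  0  0  0  0  8  4  0  0  0  0  0  0  0  0]
 [ 0  0  0  0  0  0  0  0  0  0  0  0  0  0  0  0]
 [ 0  0  0  0  0  0  0  0  0  0  0  0  0  0  0  0]]
```

The pads hold the pipette even at 3 N, so I'll use the collar as a fixed pivot. The tip goes about 12 mm back into the mouth, the grip swings over the mouth in an arc, then lifts straight up. First I'll check that the pipette hasn't slipped in the grip.

```bash
python3 - <<'E'
from h import *
a,Ta=load('s4');b,Tb=load('d4')
x,e=tri([ray(a,Ta,268.5,225),ray(b,Tb,326,266)]);p=ctrl.get_state()['position']
print(x.round(4),np.round(e[0],4),'rel',(x-p).round(4),'expected',[-.134,-.0056,-.1277])
E
python3 -m crank '[[[0,-25,0,0,1],[1,-35,0,0,1],[1,-35,0,0,1],[0,-15,0,0,1],[0,0,25,0,1],[0,0,30,0,1],[0,0,23,0,1],[0,0,0,0,1],[0,0,0,0,1]]]' 6
```

```text
[0.498  0.0874 0.196 ] 0.0029 rel [-0.1201 -0.0047 -0.1235] expected [-0.134, -0.0056, -0.1277]
time: 8.05
position: [0.6124, 0.2014, 0.2407]
tool_rot: [3.139, 0.103, -0.004]
ft_force: [0.6, 0.1, 0.0]
grip_width: 0.256
grip_force: 6.0
```

```bash
python3 - <<'E'
from h import *
a,Ta=grab('scene','s6');b,Tb=grab('side','d6')
p=ctrl.get_state()['position']; print(p)
t=p+[-.134,-.0056,-.1277]; print(proj(a,Ta,t),proj(b,Tb,t))
A=a['pixels'][:,:,::-1];B=b['pixels'][:,:,::-1]
cv2.imwrite('pics/crop6.png',np.hstack([cv2.resize(A[240:365,200:300],(400,500),interpolation=2),cv2.resize(B[290:415,280:380],(400,500),interpolation=2)]))
E
```

```text
[0.61364004 0.2024408  0.24344569]
[np.float64(232.35977080189258), np.float64(298.943684251721)] [np.float64(328.9327248426428), np.float64(351.7369803888392)]
```

View pics/crop6.png

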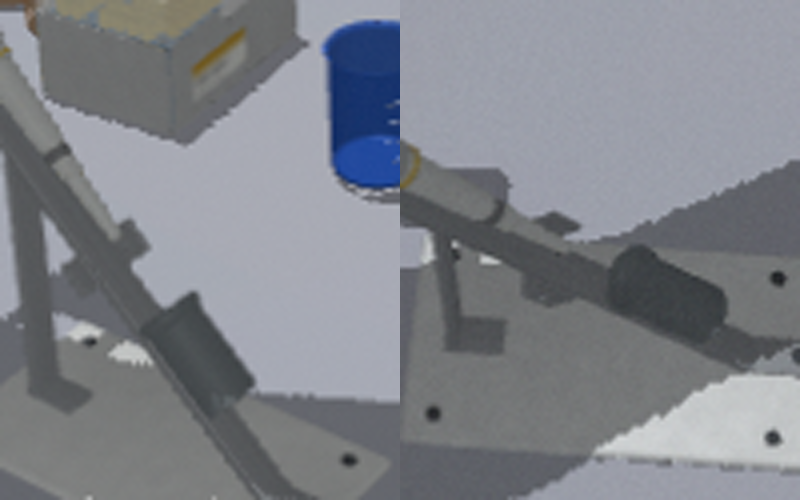

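```bash
python3 - <<'E'
from h import *
a,Ta=load('s6');b,Tb=load('d6')
for p,q in(((228.7,300),(323.7,351)),((243,317.5),(336.7,358)),((214,278),(305,342.5))):
    x,e=tri([ray(a,Ta,*p),ray(b,Tb,*q)]);print(x.round(4),round(e[0],4),(x-ctrl.get_state()['position']).round(4))
E
```

```text
[0.4889 0.195  0.1092] 0.0011 [-0.1247 -0.0074 -0.1342]
[0.4675 0.1893 0.0793] 0.001 [-0.1462 -0.0131 -0.1641]
[0.5166 0.1984 0.1418] 0.0002 [-0.097  -0.0041 -0.1017]
```

The tip is at about (0.489, 0.195, 0.109), 40 mm short of the mouth and held about 41° off plumb. I'll insert it about 12 mm.

```bash
python3 -m crank '[[[-8,0,-2,0,1],[-7,0,7,0,1],[-7,0,8,0,1],[-7,0,8,0,1],[-7,0,8,0,1],[-3,0,6,0,1],[0,0,0,0,1],[0,0,0,0,1]]]' 6 && python3 -m crank '[[[-12,0,-9,0,1],[-12,0,-9,0,1],[-12,0,-6,0,1],[-12,0,-6,0,1]]]' 6;python3 -m crank '[[[-13,0,-4,0,1],[-13,0,-4,0,1],[-13,0,-3,0,1],[-13,0,-3,0,1],[-14,0,-1,0,1],[-14,0,-1,0,1],[0,0,0,0,1],[0,0,0,0,1]]]' 6
python3 - <<'E'
from h import *
a,Ta=grab('scene','s7');b,Tb=grab('side','d7')
A=a['pixels'][:,:,::-1];B=b['pixels'][:,:,::-1]
cv2.imwrite('pics/crop7.png',np.hstack([cv2.resize(A[160:347,180:330],(400,500),interpolation=2),cv2.resize(B[230:417,270:420],(400,500),interpolation=2)]))
E
```

```text
time: 8.82
position: [0.5742, 0.1995, 0.2075]
tool_rot: [3.14, 0.103, 0.002]
ft_force: [0.4, 0.3, -1.0]
grip_width: 0.25
grip_force: 6.0
time: 9.15
position: [0.5265, 0.1968, 0.238]
tool_rot: [-3.139, -0.103, -0.003]
ft_force: [0.1, 0.5, -0.6]
grip_width: 0.254
grip_force: 6.0
time: 9.82
position: [0.4469, 0.1913, 0.2537]
tool_rot: [3.139, 0.104, 0.005]
ft_force: [-0.1, 0.1, -0.9]
grip_width: 0.251
grip_force: 6.0
```

View pics/crop7.png

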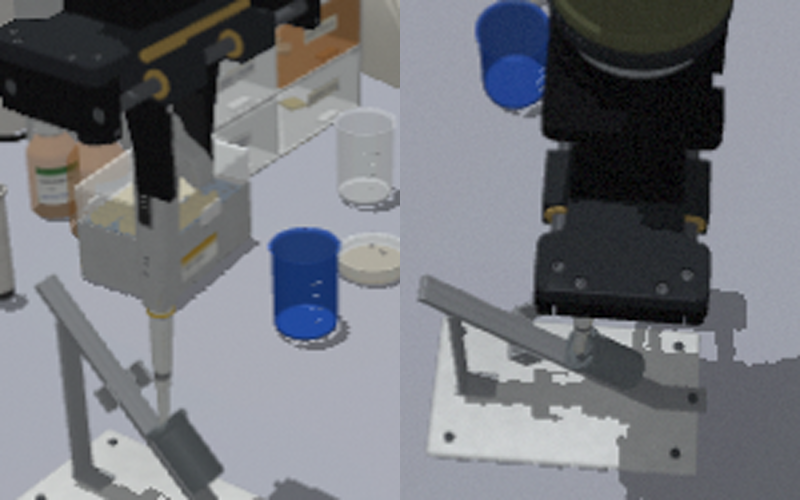

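The pipette is now almost plumb in the mouth: yellow ring at scene (240,278), dark ring at (240,301). I'll measure its tilt in the rest plane from the scene rays and lift it straight out.

```bash
python3 - <<'E'
from h import *
a,T=load('s7'); p=ctrl.get_state()['position']; n=np.array([-.0655,.998,0])
P=[]
for u,v in((240.4,277.7),(240.4,301.4),(241.5,316.7)):
    o,d=ray(a,T,u,v); x=o+d*(n@(p-o))/(n@d); P.append(x); print((x-p).round(4))
d=P[0]-P[1]; print(np.degrees(np.arctan2(d[0],d[2])));d=P[0]-P[2]; print(np.degrees(np.arctan2(d[0],d[2])))
E
python3 -m crank '[[[0,0,-15,0,1],[0,0,-25,0,1],[0,0,-35,0,1],[0,0,-25,0,1],[0,0,0,0,1],[0,0,0,0,1]]]' 12
```

```text
[ 0.0156  0.001  -0.0924]
[ 0.0192  0.0013 -0.1388]
[ 0.0192  0.0013 -0.1693]
-4.369325707875525
-2.694800950820118
time: 10.42
position: [0.4476, 0.1914, 0.3536]
tool_rot: [-3.138, -0.103, -0.003]
ft_force: [0.3, -0.1, -1.7]
grip_width: 0.251
grip_force: 12.0
```

```bash
cat > tilt.py <<'E'
from h import *
import sys
def measure(name):
    res=[]
    st=ctrl.get_state(); p=np.array(st['position'])
    for cam_,bg in(('scene','scene0'),('side','side0')):
        im,T=grab(cam_,name+cam_); b=load(bg)[0]['pixels'].astype(int)
        m=np.abs(im['pixels'].astype(int)-b).max(2)>22
        pts=[]
        for dz in np.arange(-.085,-.176,-.006):
            u,v=proj(im,T,p+[.012,0,dz]); r=int(round(v)); 
            if not(0<=r<480): continue
            w=m[r,max(0,int(u)-22):int(u)+23]; x=np.nonzero(w)[0]
            if len(x): 
                x=x+max(0,int(u)-22); g=np.split(x,np.nonzero(np.diff(x)>2)[0]+1); g=max(g,key=len)
                pts.append((dz,round(g.mean(),1),r,len(g)))
        print(cam_,[(round(q[0]*1000),q[1],q[2],q[3]) for q in pts]); res.append((im,T,pts))
    return p,res
if __name__=='__main__': measure(sys.argv[1])
E
python3 tilt.py t1
```

```text
scene [(-85, np.float64(235.5), 216, 12), (-91, np.float64(235.5), 220, 10), (-97, np.float64(235.5), 223, 10), (-103, np.float64(236.0), 227, 9), (-109, np.float64(236.0), 230, 9), (-115, np.float64(236.0), 234, 9), (-121, np.float64(237.0), 238, 5), (-127, np.float64(235.2), 241, 5), (-133, np.float64(236.0), 245, 7), (-139, np.float64(234.0), 248, 1), (-145, np.float64(236.0), 251, 3), (-151, np.float64(236.0), 255, 3), (-157, np.float64(236.0), 258, 3), (-163, np.float64(236.5), 262, 2), (-169, np.float64(236.5), 265, 2)]
side [(-85, np.float64(343.0), 304, 45), (-91, np.float64(343.0), 306, 45), (-97, np.float64(344.4), 308, 42), (-103, np.float64(333.7), 310, 24), (-109, np.float64(343.0), 312, 42), (-115, np.float64(332.4), 314, 22), (-121, np.float64(351.3), 316, 27), (-127, np.float64(343.1), 318, 43), (-133, np.float64(343.5), 320, 42), (-139, np.float64(343.5), 322, 42), (-145, np.float64(331.5), 324, 22), (-151, np.float64(343.2), 326, 43), (-157, np.float64(342.1), 327, 43), (-163, np.float64(353.5), 329, 22), (-169, np.float64(342.0), 331, 41), (-175, np.float64(342.2), 333, 41)]
```

```bash
python3 - <<'E'
from h import *
a,T=load('t1scene'); p=ctrl.get_state()['position']; n=np.array([-.0655,.998,0])
P=[]
for u,v in((235.3,216),(236.5,265)):
    o,d=ray(a,T,u,v); x=o+d*(n@(p-o))/(n@d); P.append(x); print((x-p).round(4))
d=P[0]-P[1]; print(np.degrees(np.arctan2(d[0],d[2])))
for q in((0,0,-.085),(0,0,-.169)): print(proj(a,T,p+q))
E
```

```text
[ 0.0187  0.0012 -0.0842]
[ 0.023   0.0015 -0.17  ]
-2.8565725658375065
[np.float64(245.22691453993446), np.float64(219.76528499275022)]
[np.float64(248.09480968432234), np.float64(268.94361640353446)]
```

It is held about 3° off plumb, with the tip 23 mm along tool +x and about 177 mm below the TCP. I'll check the cabinet height, then carry it over.

```bash
python3 - <<'E'
from h import *
a,Ta=load('scene0');b,Tb=load('side0')
for p,q in(((243,158),(198,155)),((316,128),(245,65))):
    x,e=tri([ray(a,Ta,*p),ray(b,Tb,*q)]);print(x.round(3),round(e[0],4))
E
python3 -m crank '[[[3,10,0,0,1],[6,20,0,0,1],[9,30,0,0,1],[9,30,0,0,1],[9,30,0,0,1],[9,30,0,0,1],[9,30,0,0,1],[9,30,0,0,1],[9,30,0,0,1],[9,30,0,0,1]]]' 20
```

```text
[ 0.765 -0.129  0.183] 0.0063
[ 0.733 -0.362  0.2  ] 0.0008
time: 11.35
position: [0.5445, -0.0758, 0.351]
tool_rot: [3.14, 0.102, -0.004]
ft_force: [0.6, 1.2, -0.9]
grip_width: 0.255
grip_force: 20.0
```

```bash
python3 -m crank '[[[9,30,0,0,1],[9,30,0,0,1],[9,30,0,0,1],[9,30,0,0,1],[9,28,0,0,1],[6,16,0,0,1],[0,0,0,0,1],[0,0,0,0,1],[0,0,0,0,1],[0,0,0,0,1]]]'; sed -i 's/p+\[.012,0,dz\]/p+[.021,.001,dz]/' tilt.py; python3 tilt.py t2
```

```text
time: 12.18
position: [0.6062, -0.232, 0.3523]
tool_rot: [-3.139, -0.106, 0.001]
ft_force: [0.5, 0.3, -1.1]
grip_width: 0.25
grip_force: 20.0
scene [(-85, np.float64(325.0), 123, 1), (-91, np.float64(321.0), 126, 7), (-109, np.float64(321.0), 134, 7), (-115, np.float64(320.5), 136, 6), (-121, np.float64(320.5), 139, 6), (-127, np.float64(320.5), 142, 6), (-133, np.float64(321.0), 144, 3), (-139, np.float64(318.5), 147, 2), (-151, np.float64(320.0), 152, 3)]
side [(-85, np.float64(283.5), 86, 10), (-91, np.float64(283.2), 89, 9), (-97, np.float64(283.5), 92, 8), (-103, np.float64(283.5), 94, 8), (-109, np.float64(284.0), 97, 7), (-115, np.float64(284.0), 99, 7), (-121, np.float64(284.0), 102, 7), (-127, np.float64(284.0), 104, 7), (-133, np.float64(284.5), 107, 6), (-139, np.float64(284.5), 109, 6), (-145, np.float64(284.5), 111, 6), (-151, np.float64(284.5), 114, 4), (-157, np.float64(285.0), 116, 3), (-163, np.float64(284.0), 118, 3), (-169, np.float64(285.0), 121, 3), (-175, np.float64(285.0), 123, 2)]
```

```bash
python3 - <<'E'
from h import *
a,Ta=load('t2scene');b,Tb=load('t2side'); p=np.array(ctrl.get_state()['position'])
pl=[]
for im,T,l in((a,Ta,((321.1,126),(320.1,152))),(b,Tb,((283.2,86),(285.1,122)))):
    o,d1=ray(im,T,*l[0]);_,d2=ray(im,T,*l[1]); n=np.cross(d1,d2);n/=np.linalg.norm(n);pl.append((n,n@o))
d=np.cross(pl[0][0],pl[1][0]);d/=d[2]; A=np.array([pl[0][0],pl[1][0],[0,0,1]])
x=np.linalg.solve(A,[pl[0][1],pl[1][1],p[2]-.177]); print('tip',x.round(4),'rel',(x-p).round(4),'tilt deg x,y',np.degrees(np.arctan(d[:2])))
print('bottom seen side tip row',proj(b,Tb,x),'beaker offset',(x[:2]-[.6315,-.2305]).round(4))
E
```

```text
tip [ 0.6264 -0.2328  0.1759] rel [ 0.02   -0.0007 -0.177 ] tilt deg x,y [-1.30583661 -0.69950998]
bottom seen side tip row [np.float64(285.14860777482926), np.float64(122.91766275138416)] beaker offset [-0.0051 -0.0023]
```

The tilt is only 1–3° and the tip is 5 mm short in x and 2 mm in y. I'll correct that and lower it.

```bash
python3 -m crank '[[[5,-2,15,0,1],[0,0,25,0,1],[0,0,25,0,1],[0,0,20,0,1],[0,0,15,0,1],[0,0,12,0,1],[0,0,12,0,1],[0,0,10,0,1],[0,0,5,0,1],[0,0,0,0,1]]]'; python3 -m crank '[[[0,0,0,0,1],[0,0,0,0,1],[0,0,0,0,1]]]'
python3 - <<'E'
from h import *
a,Ta=grab('scene','s9');b,Tb=grab('side','d9')
A=a['pixels'][:,:,::-1];B=b['pixels'][:,:,::-1]
cv2.imwrite('pics/crop9.png',np.hstack([cv2.resize(A[130:255,270:370],(400,500),interpolation=2),cv2.resize(B[90:215,235:335],(400,500),interpolation=2)]))
E
```

```text
time: 13.12
position: [0.6108, -0.2309, 0.2125]
tool_rot: [-3.139, -0.104, 0.002]
ft_force: [0.0, -0.8, -0.4]
grip_width: 0.251
grip_force: 20.0
time: 13.37
position: [0.6119, -0.2311, 0.2146]
tool_rot: [3.139, 0.103, 0.002]
ft_force: [-1.2, 0.0, -0.5]
grip_width: 0.251
grip_force: 20.0
```

View pics/crop9.png

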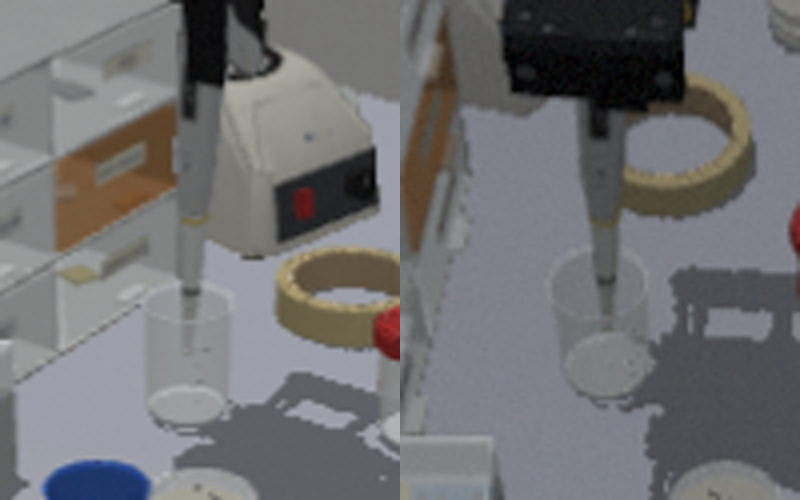

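The tip sits centred in the beaker at about half depth: the scene crop has the tip at (188,352), between the rim centre (190,302) and the floor (187,405). The side view agrees, and the beaker and cup haven't moved. Handing in.

```bash
python3 -c "
from bench import job
print(job.close_job())"
```

```text
the job is handed in; nothing more can be done
None
```

The job is handed in at about 13.5 s: the pipette is held upright, about 1–3° off plumb, with its tip near the middle of the clear beaker and about halfway down, and the beaker and closed cup still standing in place. The grip alone would not let it swing plumb, so I turned it by putting the tip about 12 mm back into the collar as a pivot.

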